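Restock the flap-covered stick holder by feel

ROBOT

A 7-joint arm with a two-finger parallel gripper is mounted at the origin on a cart in front of the work surface, level with it; the furniture and walls round the work are solid. World frame = base frame: x ahead of the robot, y to its left, z up, the work surface at z = 0. Lengths are in m, angles in rad, forces in N, time in s.
With the tool pointing down it reaches from about 0.4 to 0.85 m from the base axis. Payload 4.5 kg.
Tool frame: the origin (TCP) lies between the finger pads; the fingertips stand r.finger_overhang ahead of it and the grasp point (between the pads) lies 8 mm behind it (r.finger_overhang is the distance from the TCP to the fingertips, in m); z points along the fingers, x is the direction in which the jaws open and shut, and the axes are right-handed (so a half turn about z gives the same grasp; the last joint's range is limited). The gripper opens to 88 mm and grips with 3 to 60 N. Pads are 18 mm wide; open, the fingers measure 123 mm over their backs; the gripper's body (75 mm by 187 mm) begins 45 mm behind the grasp point.
Start: joints at [-1.305, 0.689, -0.195, 1.565, 0.157, 0.902, -0.215], TCP at [0.144, 0.608, 0.25] pointing down, gripper open.
Joint ranges: [-3.01, 3.01], [-0.46, 2.08], [-1.47, 1.51], [0.13, 2.56], [-1, 4.14], [0.04, 2.09], [-2.66, 2.66]. Speed limits (rad/s): [2.57, 2.57, 3.14, 3.14, 3.14, 3.14, 3.14].

INTERFACE

Orientations are given as a unit quaternion [x, y, z, w].
In Python, from plant import r gives the robot as it stands.
- The arm moves only by the tool move_arm, never from a script. Its argument "targets" is a list that holds one entry, the list of rows, each a list of 7 numbers: the turn, a rotation vector about the world's x, y, z in rad, then the shift along the world's x, y, z in m, then the opening, from 0 (shut) to 1 (fully open). A call has 1 to 5 rows; each row shifts and turns the pose as measured when the row begins; what a row does not reach is not made up. A row lasts 1/10 s, in which the tool goes at most 50 mm and 8.59 degrees, less where a joint would pass 70% of its speed; a pose out of reach is approached as far as the arm can. A call with a gripper value outside its range is refused whole. The fingers move at their own pace and stop on an object; "force" is the grip in N (left out, the last holds). Time passes only in rows, so rows that do not move let the fingers close. It gives the time, the measured TCP pose, the force and the opening at its end, in the units of the state.
- r.get_state(): the state, without advancing time (a new reading comes with each control period).
- r.snapshot(name): name is "scene" or "top" or "wrist"; returns a dict with "frame" (420x560x3 uint8, red, green, blue), "K" (3x3 intrinsics, pixels), "T" (4x4, takes a point from camera to world coordinates). Camera axes: x right, y up, looking along -z (the intrinsics and any distortion apply to the point x, -y, -z); pixel columns grow to the right and rows downward; lengths in m; the calibration is good to about 2 mm. A picture is of the moment at which its call begins. There is no depth.
- r.finish_job(): hands the job in, once; it reports no verdict.
Trained networks look in a picture, given as the dict that the camera call returned (one of the last four; its "shot" number tells which), for a name from the list of things; names that differ only in an ending like _2 or _b are one class to them, and where a whole thing is asked for, a point or a joint stands for the part that bears it (a point fixed in the world has none). Each returns a list of dicts, best first, with "score" (0 to 1); they miss things now and then, are a little off and sometimes report something else, mostly with a low value. They report only what shows in the picture. A call takes as long as a camera call. They do not tell look-alikes from the thing itself.
- r.find_in(picture, query): "centre" ([row, column] in pixels, amid what is visible of it).
The state is a dict: "clock": time; "q": joint angles; "qd": joint speeds; "joint_torque": joint torques, N m; "tool_pos": TCP position; "eef_rot": TCP orientation; "contact_force": force on the tool from outside, world axes, zero at the start; "moment": the same for the moment, N m; "opening": opening from 0.0 (shut) to 1.0 (fully open).
Only numpy, scipy, OpenCV 4.12 (cv2) and the standard library are available. Lean on these libraries where they do the work, as an engineer would, in place of code of your own. Each camera call takes 0.05 s, during which the arm holds its last target. There are 200 camera calls.

TASK

The grey holder on the packing bench keeps glue sticks in six pockets closed by spring flaps, so you cannot see which are taken: four already hold a stick hidden just below the flaps, two are empty. Feel for the two empty pockets and restock them with the two spare glue sticks standing on the table, one stick in each, pushed or let down through the flaps upright until it stands on the pocket's floor below the flaps.

Things in the scene. Friction and masses are not known exactly. Their poses are not given: they have to be found in the camera images.
- rack: grey plastic stick holder fixed to the table, 94 mm (its x) by 138 mm (its y), rim 122 mm above the table, nothing above the rim. Six square pockets, 2 along x by 3 along y, 44 mm apart both ways, each 38 mm wide inside, walls 6 mm, floor 6 mm above the table (116 mm below the rim). Four pockets, changing every time, already hold a stick. Origin at the centre of its underside, z up.
- pocket_1 (a point): pocket 1: centre of its square mouth, level with the rim; row on the holder's -x side, +y end. Two black flaps close each pocket, hinged on its -y and +y walls 2.5 mm below the rim, each 18 mm long, 2 mm thick; they swing down and inward under a light push (under 1 N) and spring shut. Hanging open they leave 34 mm clear.
- pocket_2 (a point): pocket 2: centre of its square mouth, level with the rim; row on the holder's -x side, middle. In a taken pocket the hidden stick's top is 20 mm below the rim, under the shut flaps and not touching them: what is pushed in there meets a rigid stop 20 mm below the rim.
- pocket_3 (a point): pocket 3: centre of its square mouth, level with the rim; row on the holder's -x side, -y end. In an empty pocket a stick goes on down to the floor, 116 mm below the rim; let go part way down it slides to the floor by its own weight.
- pocket_4 (a point): pocket 4: centre of its square mouth, level with the rim; row on the holder's +x side, +y end. Flaps and depth as for the others.
- pocket_5 (a point): pocket 5: centre of its square mouth, level with the rim; row on the holder's +x side, middle. Flaps and depth as for the others.
- pocket_6 (a point): pocket 6: centre of its square mouth, level with the rim; row on the holder's +x side, -y end. Flaps and depth as for the others.
- spare_a: a spare glue stick standing upright on the table: a capped cylinder 27 mm in diameter and 96 mm tall, red cap above a yellow and white body, 40 to 70 g. Origin at the centre of its underside, z up along the stick.
- spare_b: the other spare glue stick standing upright on the table: a capped cylinder 27 mm in diameter and 96 mm tall, red cap above a yellow and white body, 40 to 70 g. Origin at the centre of its underside, z up along the stick.
Not all that is in view belongs to the job. Leave any purple look-alike of the spare_b alone.

How it is judged:
By the outcome, as a careful person would: the job done as asked, in the order asked, and still so for the second after the job is handed in, with the robot touching nothing.
It also fails if it takes over 61 s, if anything falls off the work surface, if the arm or the gripper's body presses on something with over 40 N, if the wrist force passes 120 N, or if a joint passes its speed limit or range.

## Working session

There is one attempt and no reset: what is moved stays moved. The work goes in short steps, Python scripts to look and compute and a tool call to move; the robot and the scene stay as the last step left them, time stands still between calls to the robot, and variables do not carry over. Pictures are saved under pics/ and viewed, about 8 in all and at most 12, crops included, and the job is handed in when it is done.

Besides the shell and the picture viewer there is one more tool, called after "Emit:" as name(argument=value, ...), one argument or row to a line, values as JSON. move_arm: Moves the arm, as the interface text tells. Its arguments: {"type":"object","properties":{"targets":{"type":"array","items":{"type":"array","items":{"type":"array","items":{"type":"number"}}}},"force":{"type":"number"}},"required":["targets"]}

```bash
mkdir -p pics; ls; python3 - <<'E'
from plant import r
import cv2,numpy as np
s=r.get_state();print({k:np.round(v,3) for k,v in s.items()},r.finger_overhang)
for n in("scene","top"):
    p=r.snapshot(n);cv2.imwrite(f"pics/{n}0.png",p["frame"][:,:,::-1])
    print(n,np.round(p["K"],1).tolist(),np.round(p["T"],3).tolist())
    for q in("rack","spare_a","pocket_1"):
        print(q,[(np.round(d["centre"]),round(d["score"],2)) for d in r.find_in(p,q)])
E
```

```text
pics
{'clock': np.float64(0.0), 'q': array([-1.305,  0.69 , -0.195,  1.566,  0.157,  0.902, -0.215]), 'qd': array([ 0.   , -0.001,  0.001, -0.   , -0.   ,  0.001,  0.001]), 'joint_torque': array([-0.0000e+00, -5.2756e+01, -1.2670e+00, -1.5343e+01, -5.3000e-02,
        7.0000e-03,  0.0000e+00]), 'tool_pos': array([0.143, 0.608, 0.249]), 'eef_rot': array([ 0.784,  0.621, -0.001,  0.001]), 'contact_force': array([ 0.334, -0.04 , -0.495]), 'moment': array([0.036, 0.009, 0.024]), 'opening': np.float64(0.999)} 0.011
scene [[490.1, 0.0, 277.8], [0.0, 490.1, 218.7], [0.0, 0.0, 1.0]] [[-0.629, 0.431, -0.647, -0.127], [-0.777, -0.34, 0.53, 0.635], [0.008, 0.836, 0.548, 0.637], [0.0, 0.0, 0.0, 1.0]]
rack [(array([243., 253.]), 0.82)]
spare_a [(array([307., 161.]), 0.95), (array([338., 206.]), 0.84), (array([298., 213.]), 0.72), (array([280., 177.]), 0.64), (array([219., 369.]), 0.55)]
pocket_1 [(array([243., 251.]), 0.62)]
top [[417.3, 0.0, 284.2], [0.0, 417.3, 211.7], [0.0, 0.0, 1.0]] [[0.009, 0.991, -0.133, 0.366], [-1.0, 0.013, 0.024, 0.128], [0.025, 0.133, 0.991, 0.954], [0.0, 0.0, 0.0, 1.0]]
rack [(array([197., 251.]), 0.8)]
spare_a [(array([222., 150.]), 0.76), (array([228., 371.]), 0.73), (array([234., 182.]), 0.69), (array([264., 157.]), 0.63), (array([193., 172.]), 0.51)]
pocket_1 [(array([199., 251.]), 0.67)]
```

View pics/scene0.png

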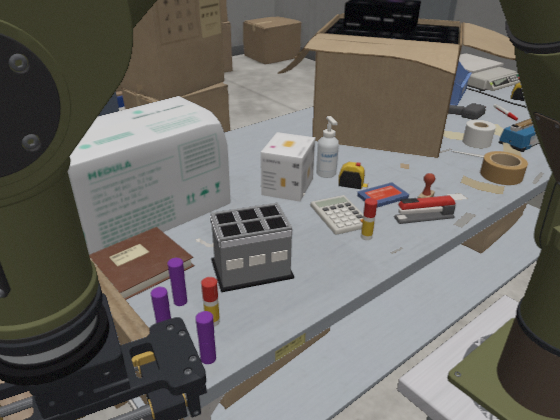

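View pics/top0.png

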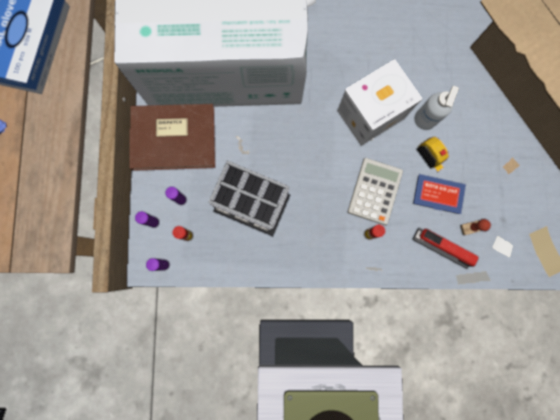

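The top view shows:
- Red-capped sticks at about (row 233, col 181) and (231, 375).
- Purple look-alikes at (219,146), (195,175) and (264,157).
- The rack at about (197,251).

The two red-capped, yellow-bodied sticks fit the spares. I'll confirm them in an enlarged crop.

```bash
cat > h.py <<'E'
import numpy as np,cv2
F=np.diag([1.,-1,-1])
def ray(p,uv,z):
    K,T=np.array(p["K"]),np.array(p["T"])
    d=T[:3,:3]@F@np.linalg.inv(K)@[uv[0],uv[1],1]
    return T[:3,3]+d*(z-T[2,3])/d[2]
def proj(p,X):
    K,T=np.array(p["K"]),np.array(p["T"])
    c=(np.atleast_2d(X)-T[:3,3])@T[:3,:3]@F
    u=c@K.T
    return u[:,:2]/u[:,2:]
E
python3 - <<'E'
from plant import r
from h import *
import cv2
p=r.snapshot("top");f=p["frame"]
hsv=cv2.cvtColor(f,cv2.COLOR_RGB2HSV)
red=(((hsv[...,0]<8)|(hsv[...,0]>172))&(hsv[...,1]>150)&(hsv[...,2]>70)).astype(np.uint8)
pur=((hsv[...,0]>125)&(hsv[...,0]<155)&(hsv[...,1]>100)).astype(np.uint8)
for nm,m in(("red",red),("pur",pur)):
    n,_,st,c=cv2.connectedComponentsWithStats(m)
    for i in range(1,n):
        if st[i,4]>40: print(nm,st[i],c[i].round(1),ray(p,c[i],.09).round(3))
g=f[150:280,130:300];a=cv2.resize(g,None,fx=4.5,fy=4.5,interpolation=cv2.INTER_CUBIC)
cv2.imwrite("pics/c1.png",a[:,:,::-1])
q=r.snapshot("scene")["frame"]
b=cv2.resize(q[190:370,140:400],None,fx=3,fy=3,interpolation=cv2.INTER_CUBIC)
cv2.imwrite("pics/c2.png",b[:,:,::-1])
E
```

```text
red [422 185  36  21 458] [440.  195.2] [ 0.522 -0.223  0.09 ]
red [477 220  12  10  91] [483.  224.7] [ 0.46  -0.312  0.09 ]
red [370 225  14  12 126] [376.8 231. ] [ 0.444 -0.087  0.09 ]
red [174 227  14  11 122] [180.1 232.4] [0.437 0.321 0.09 ]
red [421 230  56  36 499] [453.5 250.3] [ 0.406 -0.247  0.09 ]
pur [166 187  19  17 198] [174.7 194.9] [0.515 0.336 0.09 ]
pur [135 212  23  15 218] [145.7 218.9] [0.464 0.393 0.09 ]
pur [146 259  22  12 205] [156.2 264.3] [0.371 0.367 0.09 ]
```

View pics/c1.png

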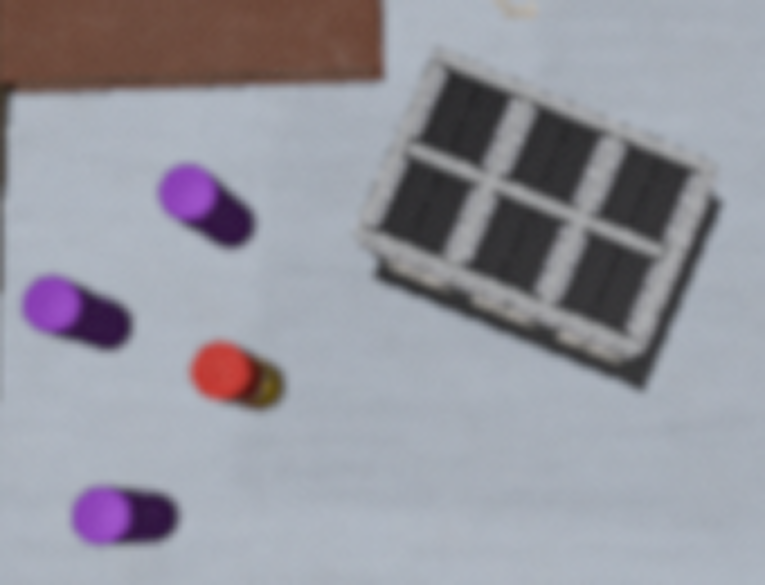

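View pics/c2.png

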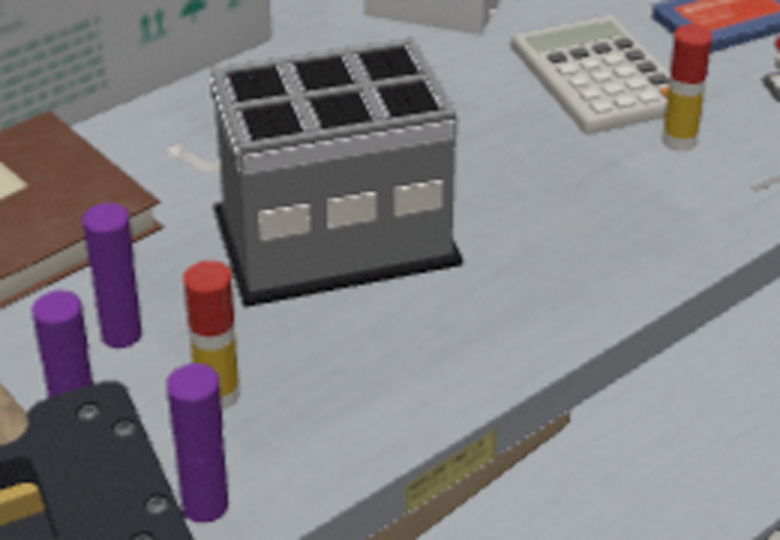

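The crops confirm that both red-capped sticks, at top (row 232, col 180) and (231, 377), are the spares. Three purple ones stand about 80 mm from the left spare. Next I'll fit the rack from its rim corners.

```bash
python3 - <<'E'
from plant import r
from h import *
from scipy.optimize import least_squares
p=r.snapshot("top")
c=np.array([(438,50),(716,160),(640,352),(360,237)])/4.5+[130,150]-.4
L=np.array([(.047,.069),(.047,-.069),(-.047,-.069),(-.047,.069)])
def W(a,L,z): 
    R=np.array([[np.cos(a[2]),-np.sin(a[2])],[np.sin(a[2]),np.cos(a[2])]])
    return np.c_[L@R.T+a[:2],np.full(len(L),z)]
f=lambda a:(proj(p,W(a,L,.122))-c).ravel()
s=least_squares(f,[*ray(p,c.mean(0),.122)[:2],0.]);a=s.x
print("rack",a.round(4),s.fun.round(1))
P=np.array([(x,y) for x in(-.022,.022) for y in(.044,0,-.044)])
w=W(a,P,.122);print(w.round(4))
for uv in((223,371),):print(ray(p,np.array(uv)/4.5+[130,150]-.4,.096).round(4))
print("B",ray(p,(376.8,230.8),.096).round(4))
for nm,(x0,y0,x1,y1),k in(("top",(130,150,300,280),4.5),("scene",(140,190,400,370),3)):
    q=p if nm=="top" else r.snapshot(nm)
    g=q["frame"][y0:y1,x0:x1,::-1];g=cv2.resize(g,None,fx=k,fy=k,interpolation=cv2.INTER_CUBIC)
    t=lambda X:((proj(q,X)-[x0,y0]+.5)*k).astype(np.int32)
    cv2.polylines(g,[t(W(a,L,.122))],True,(0,255,0),1)
    for X in w:
        d=W([X[0],X[1],a[2]],np.array([(.019,.019),(.019,-.019),(-.019,-.019),(-.019,.019)]),.122)
        cv2.polylines(g,[t(d)],True,(0,255,255),1)
    th=np.linspace(0,6.28,30)
    for cx,cy in((ray(p,np.array((223,371))/4.5+[130,150]-.4,.096)[:2]),ray(p,(376.8,230.8),.096)[:2]):
        for z in(0,.096):cv2.polylines(g,[t(np.c_[cx+.0135*np.cos(th),cy+.0135*np.sin(th),0*th+z])],True,(255,0,0),1)
    G=g if nm=="top" else G
    if nm=="scene":S=g
G=cv2.resize(G,(640,490))[:290, :];
S=cv2.resize(S,None,fx=.7,fy=.7)
H=cv2.copyMakeBorder;w0=800
o=np.zeros((600,800,3),np.uint8)
G2=cv2.resize(G,(480,218)) 
cv2.imwrite("pics/o_top.png",g if 0 else np.ascontiguousarray(cv2.resize(S,None,fx=1,fy=1)))
cv2.imwrite("pics/o1.png",np.vstack([cv2.copyMakeBorder(S[:300],0,0,0,max(0,640-S.shape[1]),0),cv2.copyMakeBorder(G,0,0,0,max(0,S.shape[1]-640),0)])[:600])
E
```

```text
rack [ 0.5138  0.1787 -0.37  ] [-0.2 -0.5  0.8  0.   0.4  0.2 -1.1  0.2]
[[0.5092 0.2277 0.122 ]
 [0.4933 0.1867 0.122 ]
 [0.4774 0.1456 0.122 ]
 [0.5503 0.2118 0.122 ]
 [0.5344 0.1708 0.122 ]
 [0.5184 0.1297 0.122 ]]
[0.4369 0.3221 0.096 ]
B [ 0.4442 -0.0854  0.096 ]
```

View pics/o1.png

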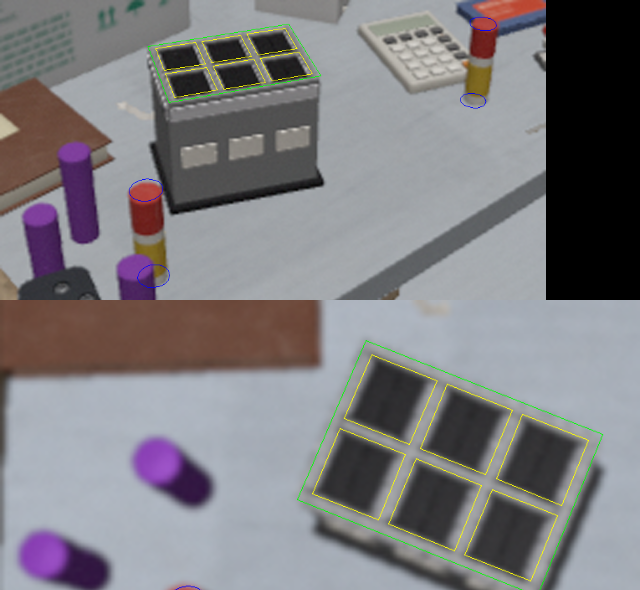

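Emit:
move_arm(
  targets=[
    [[0,0,0.13,0.029,-0.028,0.02,1],[0,0,0.13,0.029,-0.028,0.02,1],[0,0,0.13,0.03,-0.029,0,1],[0,0,0.13,0.03,-0.029,0,1],[0,0,0,0.03,-0.029,0,1]],
  ],
  force=20,
)

```text
clock: 1.1
tool_pos: [0.2875, 0.4661, 0.2912]
eef_rot: [0.583, 0.812, 0.001, -0.002]
contact_force: [0.8, 0.4, -0.2]
opening: 0.997
```

Emit:
move_arm(
  targets=[
    [[0,0,0,0.03,-0.029,0,1],[0,0,0,0.03,-0.029,0,1],[0,0,0,0.03,-0.029,-0.02,1],[0,0,0,0.03,-0.029,-0.02,1],[0,0,0,0,0,0,1]],
  ],
)

```text
clock: 1.6
tool_pos: [0.4182, 0.3393, 0.2514]
eef_rot: [0.588, 0.809, 0.002, 0.001]
contact_force: [-0.3, -0.2, 0.3]
opening: 1.006
```

Emit:
move_arm(
  targets=[
    [[0,0,0,0.019,-0.017,-0.02,1],[0,0,0,0,0,-0.03,1],[0,0,0,0,0,0,1]],
  ],
)

```text
clock: 1.9
tool_pos: [0.4391, 0.322, 0.2013]
eef_rot: [0.589, 0.808, 0.004, 0.001]
contact_force: [-0.7, -0.2, 0.5]
opening: 0.999
```

```bash
cat > wr.py <<'E'
from plant import r
from h import *
import sys
p=r.snapshot("wrist");f=p["frame"];s=r.get_state()
print(np.round(s["tool_pos"],4),np.round(s["contact_force"],1))
hsv=cv2.cvtColor(f,cv2.COLOR_RGB2HSV)
m=(((hsv[...,0]<8)|(hsv[...,0]>172))&(hsv[...,1]>140)&(hsv[...,2]>60)).astype(np.uint8)
n,_,st,c=cv2.connectedComponentsWithStats(m)
for i in range(1,n):
    if st[i,4]>300: print(st[i],c[i].round(1),ray(p,c[i],.096).round(4))
print(proj(p,[[.4369,.3221,.096],[.4442,-.0854,.096]]).round(1),p["T"].round(3).tolist())
cv2.imwrite(f"pics/{sys.argv[1]}.png",f[:,:,::-1])
E
python3 wr.py w1
```

```text
[0.4404 0.3224 0.203 ] [-0.1 -0.3  0.4]
[ 267  180   34   42 1143] [283.7 201. ] [0.4337 0.3219 0.096 ]
[[ 282.7  204.8]
 [-324.1   30.6]] [[-0.307, -0.904, -0.298, 0.364], [0.952, -0.29, -0.1, 0.297], [0.004, -0.314, 0.949, 0.334], [0.0, 0.0, 0.0, 1.0]]
```

View pics/w1.png

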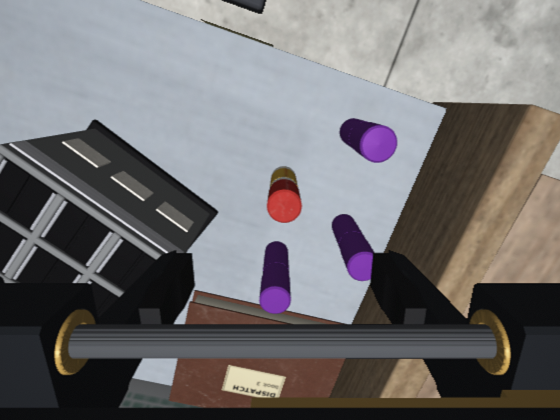

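Cap at (284,205) in the wrist view, matching the predicted (283,205). The fingers clear the purples, so I'll descend.

Emit:
move_arm(
  targets=[
    [[0,0,0,-0.003,0,-0.045,1],[0,0,0,0,0,-0.045,1],[0,0,0,0,0,-0.035,1],[0,0,0,0,0,-0.008,1],[0,0,0,0,0,0,1]],
  ],
)

```text
clock: 2.45
tool_pos: [0.4407, 0.332, 0.0753]
eef_rot: [0.587, 0.809, 0.015, 0.003]
contact_force: [0.2, -0.3, 0.9]
opening: 1.001
```

Emit:
move_arm(
  targets=[
    [[-0.02,0.022,0,-0.004,-0.01,-0.005,1],[0,0,0,0,0,0,1]],
  ],
)

```text
clock: 2.65
tool_pos: [0.4377, 0.3234, 0.0735]
eef_rot: [0.587, 0.81, 0.002, -0.0]
contact_force: [0.5, -0.2, 0.3]
opening: 0.999
```

Emit:
move_arm(
  targets=[
    [[0,0,0,0,-0.001,-0.003,0.2],[0,0,0,0,0,0,0.2],[0,0,0,0,0,0,0.2],[0,0,0,0,0,0,0.2],[0,0,0,0,0,0,0.2]],
  ],
  force=20,
)

```text
clock: 3.15
tool_pos: [0.4399, 0.3234, 0.074]
eef_rot: [0.587, 0.809, 0.005, 0.001]
contact_force: [0.5, 0.0, -1.0]
opening: 0.57
```

Emit:
move_arm(
  targets=[
    [[0,0,0,-0.002,-0.001,-0.003,0.2],[0,0,0,0,0,0,0.2],[0,0,0,0,0,0,0.2],[0,0,0,0,0,0,0.2],[0,0,0,0,0,0,0.2]],
  ],
)

```text
clock: 3.65
tool_pos: [0.4376, 0.3224, 0.0706]
eef_rot: [0.587, 0.809, 0.005, 0.001]
contact_force: [0.1, -0.7, 0.6]
opening: 0.303
```

Emit:
move_arm(
  targets=[
    [[-0.007,0.005,0,0,0,0.03,0.2],[0,0,0,0,0,0.045,0.2],[0,0,0,0,0,0.045,0.2],[0,0,0,0,0,0.04,0.2],[0,0,0,0,0,0,0.2]],
  ],
)

```text
clock: 4.15
tool_pos: [0.4355, 0.3211, 0.2345]
eef_rot: [0.587, 0.81, -0.002, -0.0]
contact_force: [-0.0, 0.9, -0.2]
opening: 0.304
```

Emit:
move_arm(
  targets=[
    [[0,0,0,0.024,-0.03,0,0.2],[0,0,0,0.024,-0.03,0,0.2],[0,0,0,0.024,-0.03,0,0.2],[0,0,0,0,0,0,0.2],[0,0,0,0,0,0,0.2]],
  ],
)

```text
clock: 4.65
tool_pos: [0.5076, 0.228, 0.2324]
eef_rot: [0.586, 0.811, -0.002, -0.001]
contact_force: [-0.1, 1.2, -0.8]
opening: 0.297
```

```bash
python3 - <<'E'
from plant import r
from h import *
s=r.get_state();print({k:np.round(s[k],4) for k in("tool_pos","eef_rot","contact_force","opening","clock")})
a=(.5138,.1787,-.37);R=np.array([[np.cos(a[2]),-np.sin(a[2])],[np.sin(a[2]),np.cos(a[2])]])
q=r.snapshot("scene");t=r.snapshot("top")
P=np.array([(x,y) for x in(-.022,.022) for y in(.044,0,-.044)])
th=np.linspace(0,6.28,30);X=s["tool_pos"]
o=[]
for p,(x0,y0,x1,y1) in((q,(140,90,340,290)),(t,(150,110,350,290))):
    g=cv2.resize(p["frame"][y0:y1,x0:x1,::-1],None,fx=2,fy=2,interpolation=cv2.INTER_CUBIC)
    T=lambda V:((proj(p,V)-[x0,y0]+.5)*2).astype(np.int32)
    for c in P:
        d=(c+np.array([(.019,.019),(.019,-.019),(-.019,-.019),(-.019,.019)]))@R.T+a[:2]
        cv2.polylines(g,[T(np.c_[d,np.full(4,.122)])],True,(0,255,255),1)
    cv2.polylines(g,[T(np.c_[X[0]+.0135*np.cos(th),X[1]+.0135*np.sin(th),0*th+X[2]-.0706])],True,(255,0,0),1)
    o.append(g[:360])
cv2.imwrite("pics/o2.png",np.hstack(o))
E
```

```text
{'tool_pos': array([0.5076, 0.228 , 0.2324]), 'eef_rot': array([ 0.5855,  0.8106, -0.0024, -0.001 ]), 'contact_force': array([-0.1333,  1.2147, -0.7685]), 'opening': np.float64(0.2974), 'clock': np.float64(4.65)}
```

View pics/o2.png

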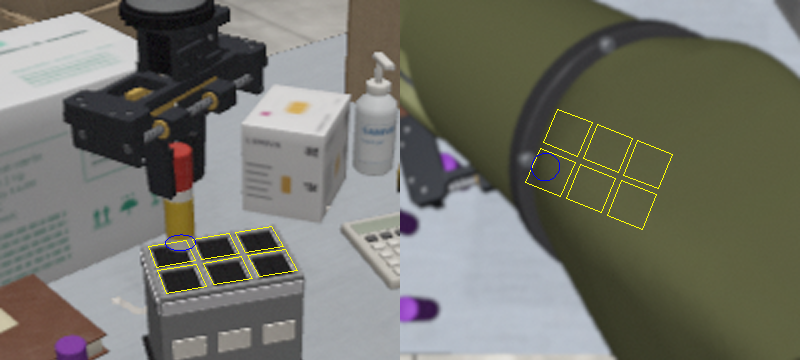

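Emit:
move_arm(
  targets=[
    [[0,0,0,0.0016,0,-0.03,0.2],[0,0,0,0,0,-0.015,0.2],[0,0,0,0,0,-0.008,0.2]],
  ],
)

```text
clock: 5.05
tool_pos: [0.5076, 0.2325, 0.1791]
eef_rot: [0.583, 0.813, -0.001, -0.001]
contact_force: [-0.6, 0.2, 0.1]
opening: 0.295
```

Emit:
move_arm(
  targets=[
    [[0,0,0,0.0015,-0.005,0,0.2],[0,0,0,0,-0.001,-0.006,0.2],[0,0,0,0,-0.001,-0.006,0.2],[0,0,0,0,0,-0.004,0.2]],
  ],
)

```text
clock: 5.45
tool_pos: [0.5081, 0.2277, 0.1626]
eef_rot: [0.581, 0.814, -0.0, -0.001]
contact_force: [0.2, -0.1, 0.4]
opening: 0.3
```

Already 30 mm below the rim with no resistance, so pocket 1 looks empty. I'll go deeper.

Emit:
move_arm(
  targets=[
    [[0,0,0,0.001,-0.001,-0.008,0.2],[0,0,0,0,-0.001,-0.008,0.2],[0,0,0,0,-0.001,-0.006,0.2]],
  ],
)

```text
clock: 5.75
tool_pos: [0.5097, 0.225, 0.1396]
eef_rot: [0.581, 0.814, 0.001, -0.001]
contact_force: [-0.9, -0.5, 0.3]
opening: 0.301
```

Emit:
move_arm(
  targets=[
    [[0,0,0,0,0.002,0,0.6],[0,0,0,0,0,0,0.6],[0,0,0,0,0,0,0.6],[0,0,0,0,0,0,0.6],[0,0,0,0,0,0,0.6]],
  ],
)

```text
clock: 6.25
tool_pos: [0.5095, 0.2269, 0.1388]
eef_rot: [0.581, 0.814, 0.0, -0.001]
contact_force: [-0.0, 0.0, 0.2]
opening: 0.601
```

Emit:
move_arm(
  targets=[
    [[0,0,0,0,0,0.04,0.6],[0,0,0,0,0,0.045,0.6],[0,0,0,0,0,0.03,1],[0,0,0,0,-0.045,0,1],[0,0,0,0,-0.045,0,1]],
  ],
)

```text
clock: 6.75
tool_pos: [0.5085, 0.1431, 0.2592]
eef_rot: [0.576, 0.818, 0.004, -0.002]
contact_force: [0.1, -1.0, 0.1]
opening: 0.849
```

Emit:
move_arm(
  targets=[
    [[0,0,0,0,-0.048,0,1],[0,0,0,-0.01,-0.047,0,1],[0,0,0,-0.02,-0.044,0,1],[0,0,0,-0.03,-0.038,0,1],[0,0,0,0,0,0,1]],
  ],
)

```text
clock: 7.25
tool_pos: [0.4457, -0.0467, 0.2609]
eef_rot: [0.58, 0.815, 0.003, 0.001]
contact_force: [0.8, -0.7, 0.5]
opening: 0.999
```

```bash
python3 wr.py w2; python3 - <<'E'
from plant import r
import cv2,numpy as np
f=r.snapshot("scene")["frame"][180:300,190:310,::-1]
g=cv2.resize(f,(400,400),interpolation=cv2.INTER_CUBIC)
w=cv2.resize(cv2.imread("pics/w2.png"),(400,300));
cv2.imwrite("pics/o3.png",np.hstack([g,cv2.copyMakeBorder(w,0,100,0,0,0)]))
E
```

```text
[ 0.4487 -0.0438  0.2615] [ 1.  -0.1  0.8]
[  27   15  124  121 3273] [79.7 66.6] [ 0.4027 -0.2399  0.096 ]
[  51  154   80   65 2145] [ 89.7 184.7] [ 0.5019 -0.2162  0.096 ]
[224 157  29  29 650] [237.7 171.3] [ 0.4446 -0.0899  0.096 ]
[[618.5 291.8]
 [242.6 172.5]] [[-0.329, -0.897, -0.295, 0.371], [0.944, -0.311, -0.105, -0.073], [0.003, -0.313, 0.95, 0.394], [0.0, 0.0, 0.0, 1.0]]
```

View pics/o3.png

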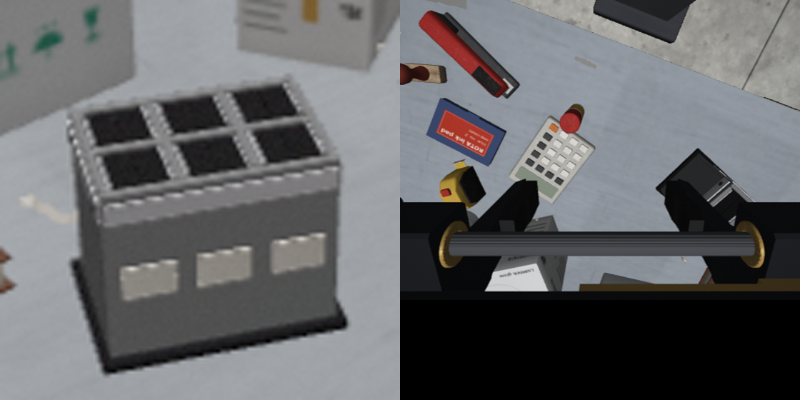

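Pocket 1's flaps are shut and no stick shows above the rim. Spare B's cap is at about (237,172) in the wrist frame, and the predicted position agrees. I'll descend on it.

Emit:
move_arm(
  targets=[
    [[0,0,0,-0.005,-0.043,-0.02,1],[0,0,0,0,-0.002,-0.045,1],[0,0,0,0,-0.002,-0.03,1],[0,0,0,0,0,0,1]],
  ],
)

```text
clock: 7.75
tool_pos: [0.4541, -0.0849, 0.1669]
eef_rot: [0.574, 0.818, 0.013, 0.008]
contact_force: [-0.6, 0.0, 0.1]
opening: 0.999
```

Emit:
move_arm(
  targets=[
    [[-0.012,0.028,0,-0.01,-0.002,-0.035,1],[0,0,0,-0.002,0,-0.035,1],[0,0,0,-0.002,0,-0.02,1],[0,0,0,0,0,0,1]],
  ],
)

```text
clock: 8.15
tool_pos: [0.4495, -0.0793, 0.0778]
eef_rot: [0.57, 0.822, 0.006, 0.004]
contact_force: [-0.1, 0.6, 0.0]
opening: 0.999
```

Emit:
move_arm(
  targets=[
    [[-0.006,0.013,0,-0.005,-0.008,-0.006,1],[0,0,0,0,0,0,0.2],[0,0,0,0,0,0,0.2]],
  ],
)

```text
clock: 8.45
tool_pos: [0.4485, -0.0856, 0.0745]
eef_rot: [0.568, 0.823, 0.002, 0.003]
contact_force: [0.2, -0.0, -0.2]
opening: 0.839
```

Emit:
move_arm(
  targets=[
    [[0,0.007,0,-0.005,-0.002,-0.004,0.2],[0,0,0,0,0,0,0.2],[0,0,0,0,0,0,0.2]],
  ],
)

```text
clock: 8.75
tool_pos: [0.4443, -0.0883, 0.0721]
eef_rot: [0.569, 0.823, 0.001, 0.002]
contact_force: [-0.3, 0.3, -0.2]
opening: 0.569
```

Emit:
move_arm(
  targets=[
    [[0,0,0,0,0,0,0.2],[0,0,0,0,0,0,0.2],[0,0,0,0,0,0,0.2],[0,0,0,0,0,0,0.2]],
  ],
)

```text
clock: 9.15
tool_pos: [0.4443, -0.0885, 0.0724]
eef_rot: [0.569, 0.822, 0.001, 0.002]
contact_force: [-0.8, -0.0, -0.0]
opening: 0.304
```

Emit:
move_arm(
  targets=[
    [[0,0,0,0,0,0.03,0.2],[0,0,0,0,0,0.045,0.2],[0,0,0,0,0,0.045,0.2],[0,0,0,0,0,0.045,0.2],[0,0,0,0,0,0,0.2]],
  ],
)

```text
clock: 9.65
tool_pos: [0.4423, -0.0873, 0.2417]
eef_rot: [0.568, 0.823, -0.001, -0.001]
contact_force: [0.0, -0.5, -1.1]
opening: 0.298
```

Emit:
move_arm(
  targets=[
    [[0,0,0,0.006,0.046,0,0.2],[0,0,0,0.006,0.046,0,0.2],[0,0,0,0.006,0.046,0,0.2],[0,0,0,0.006,0.046,0,0.2],[0,0,0,0,0.04,0,0.2]],
  ],
)

```text
clock: 10.15
tool_pos: [0.4646, 0.1333, 0.2395]
eef_rot: [0.577, 0.817, -0.005, 0.0]
contact_force: [0.7, -0.6, -0.5]
opening: 0.303
```

Emit:
move_arm(
  targets=[
    [[0,0,0,0.013,0.01,-0.02,0.2],[0,0,0,0,0,-0.01,0.2],[0,0,0,0,0,0,0.2]],
  ],
)

```text
clock: 10.45
tool_pos: [0.4753, 0.1509, 0.2067]
eef_rot: [0.572, 0.82, -0.005, -0.002]
contact_force: [-0.0, -0.6, 0.7]
opening: 0.298
```

Emit:
move_arm(
  targets=[
    [[0.006,-0.009,0,0.002,-0.005,-0.006,0.2],[0,0,0,0,-0.001,-0.008,0.2],[0,0,0,0,0,0,0.2]],
  ],
)

```text
clock: 10.75
tool_pos: [0.476, 0.1413, 0.1918]
eef_rot: [0.573, 0.819, -0.001, 0.0]
contact_force: [-0.4, 2.7, -0.0]
opening: 0.299
```

Emit:
move_arm(
  targets=[
    [[0,0,0,0.0015,0.004,0,0.2],[0,0,0,0,0,-0.007,0.2],[0,0,0,0,0,-0.007,0.2]],
  ],
)

```text
clock: 11.05
tool_pos: [0.4782, 0.1444, 0.1785]
eef_rot: [0.574, 0.819, -0.0, 0.001]
contact_force: [0.6, -0.6, -0.5]
opening: 0.303
```

Bottom is about 15 mm below the rim. I'll step past the 20 mm stop.

Emit:
move_arm(
  targets=[
    [[0,0,0,0,0.001,-0.004,0.2],[0,0,0,0,0,-0.004,0.2],[0,0,0,0,0,-0.003,0.2]],
  ],
)

```text
clock: 11.35
tool_pos: [0.4834, 0.147, 0.1713]
eef_rot: [0.575, 0.818, 0.004, 0.005]
contact_force: [0.1, -1.5, 27.5]
opening: 0.299
```

Rigid stop at 20 mm (27 N), so pocket 3 is taken. Next is pocket 2.

Emit:
move_arm(
  targets=[
    [[-0.005,0.012,0,-0.005,-0.001,0.02,0.2],[0,0,0,0,0,0.02,0.2],[0,0,0,0.008,0.02,0,0.2],[0,0,0,0.007,0.02,0,0.2],[0,0,0,0,0,0,0.2]],
  ],
)

```text
clock: 11.85
tool_pos: [0.4933, 0.1857, 0.2121]
eef_rot: [0.575, 0.818, -0.003, 0.002]
contact_force: [-0.1, 0.6, -0.0]
opening: 0.301
```

Emit:
move_arm(
  targets=[
    [[0,0,0,0,0,-0.012,0.2],[0,0,0,0,0,-0.008,0.2],[0,0,0,0,0,0,0.2]],
  ],
)

```text
clock: 12.15
tool_pos: [0.4921, 0.1835, 0.1892]
eef_rot: [0.576, 0.818, -0.005, 0.002]
contact_force: [-0.3, 2.7, 2.8]
opening: 0.299
```

Emit:
move_arm(
  targets=[
    [[0,0,0,0.001,0.003,0,0.2],[0,0,0,0,0,-0.007,0.2],[0,0,0,0,0,-0.005,0.2]],
  ],
)

```text
clock: 12.45
tool_pos: [0.4937, 0.1854, 0.1769]
eef_rot: [0.576, 0.817, -0.005, 0.003]
contact_force: [0.1, 0.0, -1.0]
opening: 0.298
```

Emit:
move_arm(
  targets=[
    [[0,0,0,0,0.001,-0.004,0.2],[0,0,0,0,0,-0.004,0.2],[0,0,0,0,0,-0.003,0.2]],
  ],
)

```text
clock: 12.75
tool_pos: [0.4975, 0.1881, 0.1697]
eef_rot: [0.577, 0.817, -0.001, 0.006]
contact_force: [-0.1, -1.4, 28.9]
opening: 0.298
```

Stop again at the same depth, so pocket 2 is taken. Next is pocket 5.

Emit:
move_arm(
  targets=[
    [[-0.007,0.01,0,-0.003,-0.001,0.02,0.2],[0,0,0,0,0,0.02,0.2],[0,0,0,0.02,-0.008,0,0.2],[0,0,0,0.02,-0.008,0,0.2],[0,0,0,0,0,0,0.2]],
  ],
)

```text
clock: 13.25
tool_pos: [0.5342, 0.1698, 0.2111]
eef_rot: [0.576, 0.818, -0.008, 0.004]
contact_force: [-0.7, -0.3, -0.1]
opening: 0.299
```

Emit:
move_arm(
  targets=[
    [[0.018,-0.003,0,0,0.001,-0.012,0.2],[0,0,0,0,0,-0.008,0.2],[0,0,0,0,0,0,0.2]],
  ],
)

```text
clock: 13.55
tool_pos: [0.5313, 0.1709, 0.1892]
eef_rot: [0.576, 0.818, -0.001, -0.001]
contact_force: [-0.3, -0.4, -0.9]
opening: 0.298
```

Emit:
move_arm(
  targets=[
    [[0,0,0,0.003,0,0,0.2],[0,0,0,0,0,-0.007,0.2],[0,0,0,0,0,-0.005,0.2]],
  ],
)

```text
clock: 13.85
tool_pos: [0.5339, 0.1723, 0.1774]
eef_rot: [0.575, 0.818, -0.001, -0.001]
contact_force: [-1.1, -0.1, -0.2]
opening: 0.297
```

Emit:
move_arm(
  targets=[
    [[0,0,0,0,0,-0.004,0.2],[0,0,0,0,0,-0.004,0.2],[0,0,0,0,0,-0.003,0.2]],
  ],
)

```text
clock: 14.15
tool_pos: [0.5369, 0.1748, 0.1692]
eef_rot: [0.575, 0.818, 0.003, 0.001]
contact_force: [-2.1, -0.2, 28.9]
opening: 0.301
```

Pocket 5 is taken. Next is pocket 6.

Emit:
move_arm(
  targets=[
    [[0,0.005,0,-0.002,-0.002,0.02,0.2],[0,0,0,0,0,0.02,0.2],[0,0,0,-0.008,-0.022,0,0.2],[0,0,0,-0.008,-0.021,0,0.2],[0,0,0,0,0,0,0.2]],
  ],
)

```text
clock: 14.65
tool_pos: [0.5189, 0.1304, 0.211]
eef_rot: [0.574, 0.819, 0.003, -0.0]
contact_force: [0.7, -0.1, -0.5]
opening: 0.305
```

Emit:
move_arm(
  targets=[
    [[-0.004,0.003,0,0,0,-0.012,0.2],[0,0,0,0,0,-0.008,0.2],[0,0,0,0,0,0,0.2]],
  ],
)

```text
clock: 14.95
tool_pos: [0.5194, 0.1327, 0.1888]
eef_rot: [0.573, 0.819, 0.001, -0.001]
contact_force: [0.5, 0.0, -0.2]
opening: 0.301
```

Emit:
move_arm(
  targets=[
    [[0,0,0,-0.001,-0.003,0,0.2],[0,0,0,0,0,-0.007,0.2],[0,0,0,0,0,-0.005,0.2]],
  ],
)

```text
clock: 15.25
tool_pos: [0.5189, 0.132, 0.1758]
eef_rot: [0.572, 0.82, 0.002, -0.001]
contact_force: [0.0, 0.0, 0.5]
opening: 0.301
```

Emit:
move_arm(
  targets=[
    [[0,0,0,0,0,-0.004,0.2],[0,0,0,0,0,-0.004,0.2],[0,0,0,0,0,-0.003,0.2]],
  ],
)

```text
clock: 15.55
tool_pos: [0.5188, 0.1321, 0.1633]
eef_rot: [0.572, 0.82, 0.002, -0.001]
contact_force: [0.3, 0.5, -0.4]
opening: 0.297
```

No stop at 20 mm, so pocket 6 is empty. I'll go deeper.

Emit:
move_arm(
  targets=[
    [[0,0,0,0,-0.002,-0.008,0.2],[0,0,0,0,0,-0.008,0.2],[0,0,0,0,0,-0.007,0.2]],
  ],
)

```text
clock: 15.85
tool_pos: [0.5191, 0.1299, 0.1389]
eef_rot: [0.572, 0.82, 0.002, -0.001]
contact_force: [1.0, -0.3, -0.5]
opening: 0.302
```

Emit:
move_arm(
  targets=[
    [[0,0,0,0,0,0,0.6],[0,0,0,0,0,0,0.6],[0,0,0,0,0,0,0.6],[0,0,0,0,0,0,0.6],[0,0,0,0,0,0,0.6]],
  ],
)

```text
clock: 16.35
tool_pos: [0.5188, 0.1299, 0.138]
eef_rot: [0.572, 0.82, 0.002, -0.001]
contact_force: [-0.3, -0.0, 0.4]
opening: 0.601
```

Emit:
move_arm(
  targets=[
    [[0,0,0,0,0,0.04,0.6],[0,0,0,0,0,0.045,0.6],[0,0,0,0,0,0.04,0.6],[0,0,0,-0.02,-0.045,0,0.6],[0,0,0,-0.02,-0.045,0,0.6]],
  ],
)

```text
clock: 16.85
tool_pos: [0.4804, 0.0458, 0.2688]
eef_rot: [0.567, 0.823, 0.006, -0.001]
contact_force: [1.2, -0.9, 0.9]
opening: 0.603
```

Emit:
move_arm(
  targets=[
    [[0,0,0,-0.01,-0.045,0,0.6],[0,0,0,-0.01,-0.045,0,0.6],[0,0,0,-0.01,-0.045,0,0.6],[0,0,0,0,0,0,0.6],[0,0,0,0,0,0,0.6]],
  ],
)

```text
clock: 17.35
tool_pos: [0.4457, -0.1009, 0.271]
eef_rot: [0.572, 0.821, 0.005, 0.002]
contact_force: [0.7, 0.8, 0.1]
opening: 0.599
```

```bash
python3 - <<'E'
from plant import r
import cv2,numpy as np
f=r.snapshot("scene")["frame"][180:380,130:410,::-1]
g=cv2.resize(f,None,fx=2,fy=2,interpolation=cv2.INTER_CUBIC)
t=r.snapshot("top")["frame"][150:290,120:300,::-1]
t=cv2.resize(t,(240,187),interpolation=cv2.INTER_CUBIC)
cv2.imwrite("pics/o4.png",np.hstack([g,cv2.copyMakeBorder(t,0,213,0,0,0)]))
s=r.get_state();print(s["tool_pos"],s["contact_force"],s["clock"])
E
```

```text
[ 0.44579027 -0.09995265  0.27077491] [-0.40011492 -0.10500798 -0.23162906] 17.45
```

View pics/o4.png

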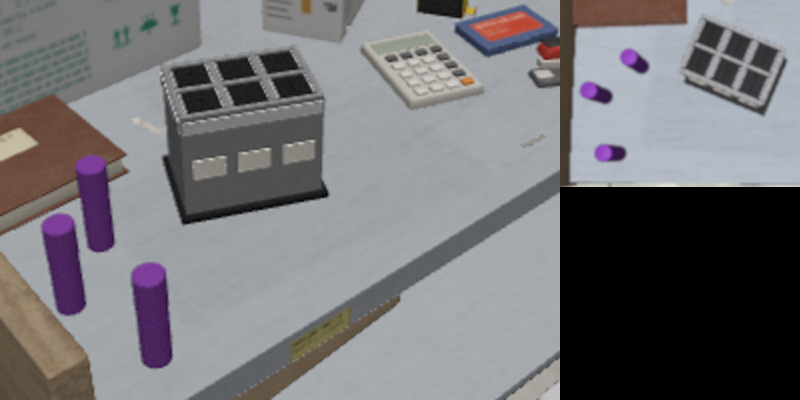

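Both spares are gone from the table and all six pockets are shut. The three purple sticks are still standing and the arm is clear, so I'll hand in.

```bash
python3 -c "
from plant import r
print(r.finish_job(), r.get_state()['clock'])"
```

```text
the job is handed in; nothing more can be done
the job is handed in; nothing more can be done
```

Both spare glue sticks are in the holder, one in each empty pocket, and I handed the job in at about 17.5 s.

- **Pocket 1:** the first spare went in about 53 mm below the rim with no resistance. I let it go there to slide to the floor.
- **Pockets 3, 2 and 5:** the second spare met a rigid stop of 27–29 N at about 20 mm in each, so these are taken.
- **Pocket 6:** the second spare went in about 53–55 mm without resistance and I let it go there.
- **Pocket 4:** I did not feel this one. It must be taken, because pockets 1 and 6 are the two empty ones.

Pocket numbers follow my fit of the holder. From its shape alone I could not tell which end is its +y, so the numbering could be turned half round. That does not change which pockets were filled.

In the last pictures no stick shows above the rim, all flaps look shut and both red caps are gone from the table. The three purple look-alikes are standing and the gripper is well clear. I could not see the sticks on the pocket floors. That rests on the unresisted push and the flaps being shut after release. No check failed or disagreed, though the arm drifted up to 10 mm on descents and I corrected that each time before gripping or pushing in further.

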